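# Load the cork granulator and hold its run knob pressed

## Robot

A 7-joint arm with a two-finger parallel gripper is mounted at the origin on the work surface. World frame = base frame: x ahead of the robot, y to its left, z up, the work surface at z = 0. Lengths are in m, angles in degrees, forces in N, time in s.
With the tool pointing down it reaches from about 0.425 to 0.875 m from the base axis. Payload 4.7 kg.
Tool frame: the origin (TCP) lies on the centre line of the jaws, within the pads' length; the fingertips stand 8 mm ahead of it and the grasp point (between the pads) lies 11 mm behind it; z points along the fingers, x is the direction in which the jaws open and shut, and the axes are right-handed (so a half turn about z gives the same grasp; the last joint's range is limited). The gripper opens to 87 mm and grips with 3 to 60 N. Pads are 19 mm wide; open, the fingers measure 117 mm over their backs; the gripper's body (75 mm by 190 mm) begins 51 mm behind the grasp point.
Start: joints at [69.677, 18.392, -4.016, 83.108, 1.295, 78.541, -3.26], TCP at [0.234, -0.606, 0.231] pointing down, gripper open.
Joint ranges: [-163.93, 163.93], [-17.29, 119.83], [-79.2, 71.16], [3.27, 140.29], [-89.18, 269.18], [5.43, 117.66], [-154.24, 154.24]. Speed limits (degrees/s): [147.25, 147.25, 180, 180, 180, 180, 180].

## Interface

Orientations are given as [roll, pitch, yaw] about the fixed x, y, z axes, in that order (R = Rz(yaw) Ry(pitch) Rx(roll)).
In Python, from cell import telemetry, read_camera, get_calibration, sign_off gives the robot as it stands. The module is installed in compiled form; this text tells all that it offers.
- The arm moves only by the tool carry_out, never from a script. Its arguments are lists of equal length, an entry for each row: "translation": the shift along the tool's x, y, z in cm, a list of three; "turn": the turn about the tool's z in rad; "gripper": the opening, from 0 (shut) to 1 (fully open). In form: {"translation": [[dx, dy, dz], ...], "turn": [turn, ...], "gripper": [gripper, ...]}. A call has 1 to 5 rows; each row is the pose to reach, as a shift and turn from the pose commanded when the call began, along the tool's axes at that moment; what a row does not reach only later rows make up. A row lasts 1/8 s, in which the tool goes at most 62.5 mm and 10.7 degrees, less where a joint would pass 70% of its speed; a pose out of reach is approached as far as the arm can. A call with a gripper value outside its range is refused whole. The fingers move at their own pace and stop on an object; "squeeze" is the grip in N (left out, the last holds). Time passes only in rows, so rows that repeat a pose let the fingers close. It gives the time, the measured TCP pose, the force and the opening at its end, in the units of the state.
- telemetry.get_obs(): the state, without advancing time (a new reading comes with each control period).
- read_camera(name): name is "scene" or "top" or "wrist"; returns the picture (384x512x3 uint8, red, green, blue); there is no depth.
- get_calibration(name): a dict with "fx", "fy", "cx", "cy" (pixels), "k1" (the pictures are not rectified: a ray, as slopes to the right and down, at radius r is drawn at 1 + k1 r^2 times it, then the intrinsics apply), "R" (3x3) and "t" (3): a world point X has camera coordinates R X + t. Camera axes: x right, y down, z forward; pixel columns grow to the right and rows downward; lengths in m; the calibration is good to about 2 mm. A picture is of the moment at which its call begins: read the wrist's pose just before it. get_calibration takes no time and is no camera call; for the wrist camera it gives the pose at the moment of the call.
- sign_off(): hands the job in, once; it reports no verdict.
The state is a dict: "time_s": time; "qpos": joint angles; "joint_velocities": joint speeds; "effort": joint torques, N m; "tool_pos": TCP position; "tool_rot": TCP orientation; "force": force on the tool from outside, world axes, zero at the start; "wrist_torque": the same for the moment, N m; "grip_width": finger opening in m.
Only numpy, scipy, OpenCV 4.12 (cv2) and the standard library are available. Lean on these libraries where they do the work, as an engineer would, in place of code of your own. Each camera call takes 0.05 s, during which the arm holds its last target.

## Task

Swing the granulator's loading skip over by its red bar until all four offcuts have dropped into the hopper, then swing the pan back upright. After that pick up the loose black knob, turn it to match the D-shaft on the yellow control box, push it fully home and press knob and shaft in as far as they go: finish while still holding the knob pressed in, without letting go. Leave the other things on the bench where they are.

Things in the scene. Friction and masses are not known exactly. Their poses are not given: they have to be found in the camera images.
- skip (a joint): angle of the granulator's loading skip (a round aluminium pan, 90 mm across, 60 mm deep, hinged at its rim to the hopper's near edge). 0 = upright, as at the start, on its stop; grows as the pan tips away over the hopper, to its end stop at 2.2 rad. The hinge is stiff (0.35 N m, about 4 N at the bar) and the pan stays where it is left. Offcuts slide out for sure only near the end stop
- skip_hinge (a point): point on the skip's hinge line, middle of the pan, 170 mm above the table; fixed to the granulator. Its x axis is level and points from the pan towards the hopper, its y axis lies along the hinge, z up
- skip_bar (a point): middle of the skip's red round carrying bar: 10 mm thick, 116 mm long, parallel to the hinge (its y axis) and 135 mm from it, free underneath. In the hinge's frame at skip angle s it lies at x = -0.135 cos(0.611+s), z = 0.135 sin(0.611+s) (m). The bar is smooth and may turn between the fingers, so the hand can stay pointing down all the way round
- hopper_floor (a point): centre of the floor of the granulator's open steel hopper, 100 mm above the table. The hopper is 150 by 150 mm inside; its walls rise 66 to 70 mm above the floor, the far one (+x) 85 mm. Axes as those of the hinge. Behind and below it is the green machine, bolted down
- knob_c (a point): black control knob standing loose on the table, this point on its axis, half-way up (24 mm above its foot). 48 mm tall: a round skirt 45 mm across and 20 mm high, and on it a bar grip 44 mm long (along its x axis), 14 mm wide, 28 mm tall. A D-shaped blind bore, open below, 17 mm deep and 18 mm across, takes the shaft; the bore's flat is on the +x side (5 mm from the axis), the side with the white mark on the bar. 60 g
- shaft_tip (a point): centre of the upper end of the D-shaft that stands upright out of the yellow control box (120 x 120 x 65 mm, bolted down). Shaft 16 mm across with a flat on its +x side (4 mm from the axis), the side of the black index line on the cover; 26 mm long above the cover, tip chamfered 2.5 mm; it does not turn. z up. The knob fits only with its x axis along the shaft's x axis (within some 8 degrees). When the knob is fully on, its foot is 17 mm below this point
- shaft (a joint): how far the D-shaft is pressed down into the box: 0 = out, 0.006 m = fully in. A spring pushes it out: 4 N at the start, 10 N fully in; it comes out again when let go
- offcut1_c (a point): centre of cork or rubber offcut 1, a chunk of 19 x 19 x 18 mm, 12 g, at the start in the skip pan
- offcut2_c (a point): centre of cork or rubber offcut 2, a chunk of 19 x 19 x 18 mm, 12 g, at the start in the skip pan
- offcut3_c (a point): centre of cork or rubber offcut 3, a chunk of 19 x 19 x 18 mm, 12 g, at the start in the skip pan
- offcut4_c (a point): centre of cork or rubber offcut 4, a chunk of 19 x 19 x 18 mm, 12 g, at the start in the skip pan
- mug: white mug, 80 mm across, 92 mm tall; a bystander, origin under its middle
- cement: amber bottle with red cap, 60 mm across, 150 mm tall; a bystander, origin under its middle
- jar: glass jar, 70 mm across, 90 mm tall; a bystander, origin under its middle
- palette_knife: palette knife lying flat, 250 mm long; a bystander, origin at the middle of its length
- brush: glue brush lying flat, 170 mm long; a bystander, origin at the middle of its length
Not all that is in view belongs to the job. Of the things like the part that bears knob_c, leave any that is green or turquoise; of the rest the smaller one is meant.

How it is judged:
By the outcome, as a careful person would: the job done as asked, in the order asked, and still so for the second after the job is handed in, while the arm keeps its last pose, push and grip.
It also fails if it takes over 58 s, if anything falls off the work surface, if the arm or the gripper's body presses on something with over 40 N, if the wrist force passes 120 N, or if a joint passes its speed limit or range.

## Working session

There is one attempt and no reset: what is moved stays moved. The work goes in short steps, Python scripts to look and compute and a tool call to move; the robot and the scene stay as the last step left them, time stands still between calls to the robot, and variables do not carry over. Pictures are saved under pics/ and viewed, and the job is handed in when it is done.

Besides the shell and the picture viewer there is one more tool, called as name(argument=value, ...), one argument or row to a line, values as JSON. carry_out: Moves the arm, as the interface text tells. Its arguments: {"type":"object","properties":{"translation":{"type":"array","items":{"type":"array","items":{"type":"number"}}},"turn":{"type":"array","items":{"type":"number"}},"gripper":{"type":"array","items":{"type":"number"}},"squeeze":{"type":"number"}},"required":["translation","turn","gripper"]}

```bash
mkdir -p pics
cat > h.py <<'E'
import numpy as np, cv2
from cell import telemetry, read_camera, get_calibration, sign_off
def snap(n,f):
    c=get_calibration(n); im=read_camera(n); cv2.imwrite('pics/'+f+'.png',cv2.cvtColor(im,cv2.COLOR_RGB2BGR)); 
    np.savez('pics/'+f+'.npz',im=im,**{k:np.array(v) for k,v in c.items()}); return im,c
def load(f):
    d=np.load('pics/'+f+'.npz'); return d['im'],{k:d[k] for k in d.files if k!='im'}
def ray(c,u,v):
    R=np.array(c['R']);t=np.array(c['t'])
    K=np.array([[c['fx'],0,c['cx']],[0,c['fy'],c['cy']],[0,0,1.]],float)
    p=cv2.undistortPoints(np.array([[[u,v]]],float),K,np.array([float(c['k1']),0,0,0]))[0,0]
    d=R.T@np.array([p[0],p[1],1]); return -R.T@t, d/np.linalg.norm(d)
def onz(c,u,v,z):
    o,d=ray(c,u,v); return o+d*(z-o[2])/d[2]
def tri(l):
    A=np.zeros((3,3));b=np.zeros(3)
    for c,u,v in l:
        o,d=ray(c,u,v);P=np.eye(3)-np.outer(d,d);A+=P;b+=P@o
    X=np.linalg.solve(A,b)
    res=[np.linalg.norm((np.eye(3)-np.outer(ray(c,u,v)[1],ray(c,u,v)[1]))@(X-ray(c,u,v)[0])) for c,u,v in l]
    return X,res
def proj(c,X):
    K=np.array([[c['fx'],0,c['cx']],[0,c['fy'],c['cy']],[0,0,1.]],float)
    return cv2.projectPoints(np.array(X,float).reshape(-1,1,3),cv2.Rodrigues(np.array(c['R'],float))[0],np.array(c['t'],float),K,np.array([float(c['k1']),0,0,0]))[0].reshape(-1,2)
E
python3 - <<'E'
from h import *
np.set_printoptions(precision=4,suppress=True)
for n in ['scene','top','wrist']:
    im,c=snap(n,n+'0'); print(n,c)
print(telemetry.get_obs())
E
```

```text
scene {'fx': 349.306329835382, 'fy': 349.306329835382, 'cx': 253.2270964575881, 'cy': 194.74276138436056, 'k1': -0.08927694229178468, 'R': array([[-0.4937,  0.8696, -0.0113],
       [ 0.716 ,  0.3991, -0.5727],
       [-0.4935, -0.2908, -0.8197]]), 't': array([ 0.335 , -0.2472,  1.2653])}
top {'fx': 467.75528021959894, 'fy': 467.75528021959894, 'cx': 243.41682328497254, 'cy': 190.0091334619893, 'k1': -0.01839488725313602, 'R': array([[-0.0067, -0.9999,  0.0119],
       [-0.9848,  0.0045, -0.1736],
       [ 0.1735, -0.0128, -0.9848]]), 't': array([-0.0715,  0.5436,  1.1637])}
wrist {'fx': 276.7364929491365, 'fy': 276.7364929491365, 'cx': 254.36378492299832, 'cy': 184.31031776117555, 'k1': -0.016049425939938564, 'R': array([[ 0.3603, -0.9328, -0.0014],
       [-0.9036, -0.3494,  0.2476],
       [-0.2315, -0.0879, -0.9689]]), 't': array([-0.6487, -0.0313,  0.3882])}
{'time_s': 0.15, 'qpos': array([69.6766, 18.4289, -4.0152, 83.1581,  1.2971, 78.5404, -3.2608]), 'joint_velocities': array([ 0.0163, -0.0175,  0.1109, -0.2864,  0.0719, -0.0561, -0.0431]), 'effort': array([ -0.0006, -49.18  ,  -0.405 , -31.2877,  -0.064 ,   0.0405,
         0.0001]), 'tool_pos': array([ 0.2341, -0.6059,  0.2297]), 'tool_rot': array([179.9928,   0.082 , -68.8679]), 'force': array([ 0.303 , -0.6528, -0.3979]), 'wrist_torque': array([-0.0295,  0.0334, -0.0135]), 'grip_width': 0.08690144257372814}
```

View pics/scene0.png

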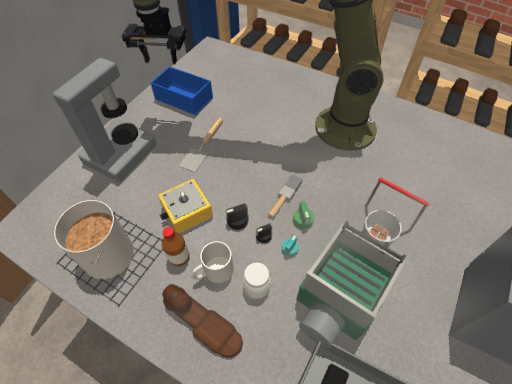

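View pics/top0.png

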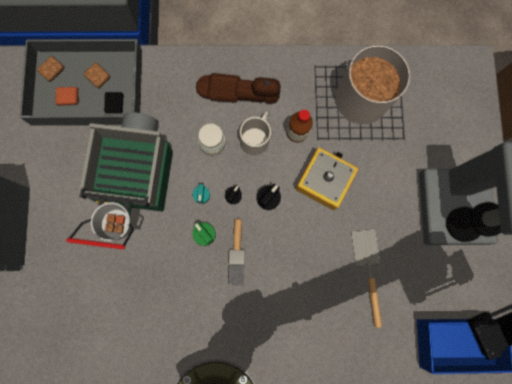

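View pics/wrist0.png

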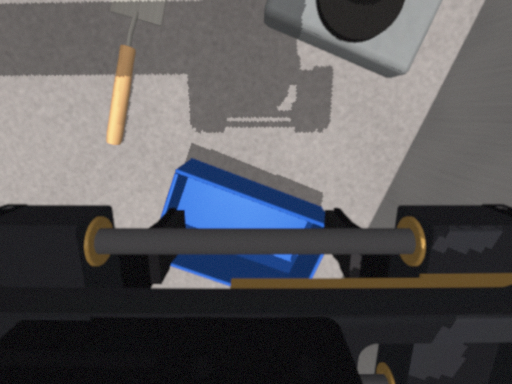

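The top view shows the skip's red bar running from about (68,240) to (124,246), the two black knobs at (233,195), which is the smaller, and (268,196), and the shaft near (328,176). In the scene view the bar runs from (381,182) to (426,204), the small knob is at (263,233) and the shaft at (183,199). I'll zoom in to measure.

Run:
```python
from h import *
np.set_printoptions(precision=4,suppress=True)
L={}
for f in ['scene0','top0']:
    im,c=load(f)
    hsv=cv2.cvtColor(im,cv2.COLOR_RGB2HSV)
    m=(((hsv[...,0]<6)|(hsv[...,0]>172))&(hsv[...,1]>170)&(hsv[...,2]>90)).astype(np.uint8)
    n,l,s,ce=cv2.connectedComponentsWithStats(m)
    for i in range(1,n):
        if s[i,4]>25: print(f,i,s[i],ce[i])
    # thin component: elongated
    best=None
    for i in range(1,n):
        if s[i,4]>60:
            r=cv2.minAreaRect(np.argwhere(l==i)[:,::-1].astype(np.float32)); a=max(r[1]);b=min(r[1])
            if a/b>4: 
                pts=np.argwhere(l==i)[:,::-1].astype(float); mu=pts.mean(0); d=np.linalg.svd(pts-mu,full_matrices=False)[2][0]
                pr=(pts-mu)@d; print(f,'bar',mu, mu+d*pr.min(), mu+d*pr.max()); L[f]=(c,mu,mu+d*pr.min(),mu+d*pr.max())
for a,b in [(1,1),(2,2),(3,3),(2,3),(3,2)]:
    print(a,b,tri([(L['scene0'][0],*L['scene0'][a]),(L['top0'][0],*L['top0'][b])]))
def crop(f,x,y,w,h,s,o):
    im,_=load(f); p=im[y:y+h,x:x+w]; return cv2.cvtColor(cv2.resize(p,None,fx=s,fy=s,interpolation=cv2.INTER_CUBIC),cv2.COLOR_RGB2BGR)
cv2.imwrite('pics/c1.png',np.vstack([crop('top0',180,130,200,75,4,''),crop('top0',180,180,200,75,4,'')])[:600])
cv2.imwrite('pics/c2.png',crop('scene0',150,170,190,140,4,''))
cv2.imwrite('pics/c3.png',np.hstack([crop('top0',60,100,130,160,3,''),crop('scene0',290,160,136,160,3,'')]))
```

```text
scene0 1 [380 179  29  15  74] [392.3378 185.4865]
scene0 2 [163 227  11  12 104] [168.1731 232.5192]
scene0 bar [392.3378 185.4865] [379.9129 179.1714] [407.8195 193.3552]
top0 1 [298 110  12  12 107] [303.5514 115.4019]
top0 2 [ 67 238  58  11 208] [ 95.3317 243.2115]
top0 bar [ 95.3317 243.2115] [ 66.9353 239.4943] [123.8759 246.9481]
1 1 (array([0.3973, 0.2261, 0.259 ]), [np.float64(0.01180979861625788), np.float64(0.011809798616257808)])
2 2 (array([0.4145, 0.2285, 0.31  ]), [np.float64(0.050515374896374865), np.float64(0.05051537489637488)])
3 3 (array([0.3848, 0.2229, 0.2207]), [np.float64(0.03475387510934039), np.float64(0.03475387510934031)])
2 3 (array([0.3872, 0.1828, 0.2446]), [np.float64(0.001142177435791862), np.float64(0.0011421774357918487)])
3 2 (array([0.4064, 0.2717, 0.2706]), [np.float64(0.02116157122616883), np.float64(0.021161571226168723)])
```

View pics/c1.png

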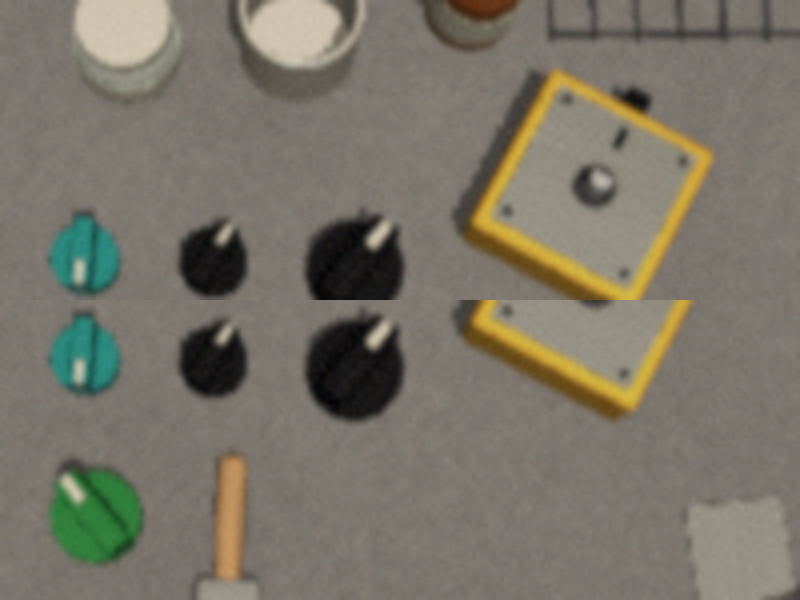

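View pics/c2.png

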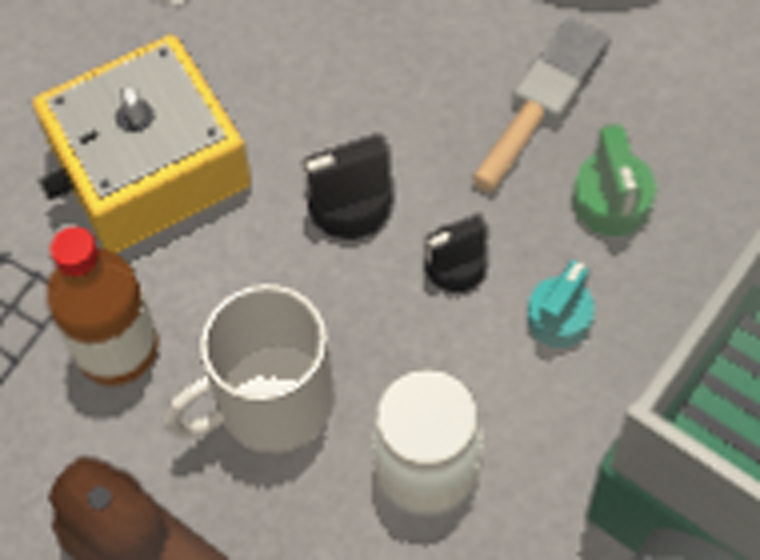

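View pics/c3.png

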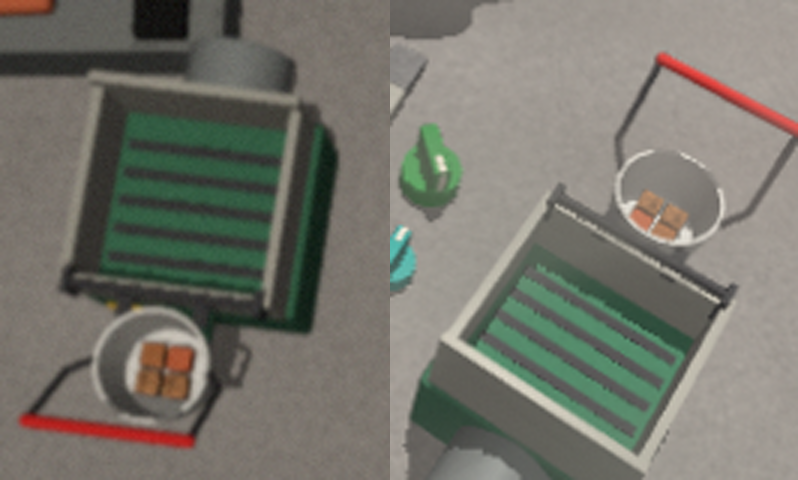

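Run:
```python
from h import *
np.set_printoptions(precision=4,suppress=True)
L={}
for f,win in [('scene0',(370,170,70,45)),('top0',(55,225,85,35))]:
    im,c=load(f); x,y,w,h=win
    p=im[y:y+h,x:x+w].astype(int); m=(p[...,0]-np.maximum(p[...,1],p[...,2])>50)
    n,l,s,ce=cv2.connectedComponentsWithStats(m.astype(np.uint8)); i=1+np.argmax(s[1:,4])
    pts=np.argwhere(l==i)[:,::-1]+np.array([x,y]); pts=pts.astype(float)
    mu=pts.mean(0); d=np.linalg.svd(pts-mu,full_matrices=False)[2][0]; pr=(pts-mu)@d
    e=[mu+d*pr.min(),mu+d*pr.max()]; e.sort(key=lambda q:q[0]); L[f]=(c,*e); print(f,e,len(pts))
A,_=tri([(L['scene0'][0],*L['scene0'][1]),(L['top0'][0],*L['top0'][2])]);B,_2=tri([(L['scene0'][0],*L['scene0'][2]),(L['top0'][0],*L['top0'][1])])
print(A,_,B,_2,np.linalg.norm(A-B))
M=(A+B)/2; yv=B-A; yv[2]=0; yv/=np.linalg.norm(yv); xv=np.array([yv[1],-yv[0],0]); yaw=np.degrees(np.arctan2(xv[1],xv[0]))
print('bar mid',M,'hinge x',xv,'yaw',yaw,'hinge',M+xv*.1106-np.array([0,0,.0774]))
cs=load('scene0')[1];ct=load('top0')[1]
# shaft tip, index, pixel guesses
for nm,s,t in [('shaft tip',(150+128/4,170+95/4),(180+601/4,130+176/4)),('knob mark',(150+440/4,170+238/4),(180+227/4,130+232/4))]:
    print(nm,tri([(cs,*s),(ct,*t)]))
def cl(f,win,fn):
    im,c=load(f); x,y,w,h=win; p=im[y:y+h,x:x+w].astype(int); m=fn(p).astype(np.uint8)
    n,l,s,ce=cv2.connectedComponentsWithStats(m); i=1+np.argmax(s[1:,4]); return ce[i]+[x,y],s[i]
print(cl('top0',(218,180,32,30),lambda p:p.max(2)<60), cl('top0',(250,175,38,40),lambda p:p.max(2)<60))
for u,v in [(233.2,195.3)]:
    for z in (.02,.048): print(onz(ct,u,v,z))
a=onz(ct,180+593/4,130+190/4,.065);b=onz(ct,180+620/4,130+138/4,.065);print('index',a,b,np.degrees(np.arctan2(*(b-a)[1::-1])))
```

```text
scene0 [array([378.8779, 178.2305]), array([427.8949, 204.1984])] 233
top0 [array([ 65.9314, 239.5335]), array([124.1268, 247.0138])] 289
[0.3871 0.1807 0.2468] [np.float64(0.00010390775801661801), np.float64(0.0001039077580166606)] [0.4035 0.3039 0.2471] [np.float64(0.0002722962076492672), np.float64(0.00027229620764933495)] 0.12428155095468388
bar mid [0.3953 0.2423 0.2469] hinge x [ 0.9913 -0.1316  0.    ] yaw -7.560981088448634 hinge [0.5049 0.2278 0.1695]
shaft tip (array([ 0.5754, -0.2924,  0.0892]), [np.float64(0.001053638831620122), np.float64(0.001053638831619955)])
knob mark (array([ 0.5478, -0.0549,  0.0466]), [np.float64(0.0025923779350856104), np.float64(0.0025923779350856533)])
(array([232.5189, 195.3255]), array([  7,   6,  16,  18, 212], dtype=int32)) (array([267.8118, 197.2426]), array([  7,   9,  24,  26, 441], dtype=int32))
[ 0.534  -0.0478  0.02  ]
[ 0.5294 -0.048   0.048 ]
index [ 0.5718 -0.2928  0.065 ] [ 0.6061 -0.3116  0.065 ] -28.83057759334687
```

```bash
cat >> h.py <<'E'
def rel(x,y,z,yaw,ob=None):
    ob=ob or telemetry.get_obs(); p=ob['tool_pos']; w=np.radians(ob['tool_rot'][2]); d=np.array([x,y,z])-p
    tx=np.array([np.cos(w),np.sin(w),0]);ty=np.array([np.sin(w),-np.cos(w),0])
    dy=(np.degrees(w)-yaw+180)%360-180
    print('cm',np.round([100*d@tx,100*d@ty,-100*d[2]],2),'turn rad',round(np.radians(dy),3),'dist cm',round(100*np.linalg.norm(d),1),'rows',np.ceil(max(np.linalg.norm(d)/.0625,abs(dy)/10.7)))
def st():
    o=telemetry.get_obs(); print(round(o['time_s'],2),np.round(o['tool_pos'],4),np.round(o['tool_rot'],2),'F',np.round(o['force'],1),'g',round(o['grip_width'],4)); return o
E
python3 - <<'E'
from h import *
rel(.45,-.37,.38,-60)
E
```

```text
cm [-14.23 -28.64 -15.03] turn rad -0.155 dist cm 35.3 rows 6.0
```

carry_out(
  translation=[
    [-2.4,-4.8,-2.5],
    [-4.8,-9.6,-5],
    [-7.2,-14.4,-7.5],
    [-9.6,-19.2,-10],
    [-12,-24,-12.5],
  ],
  turn=[-0.03,-0.06,-0.09,-0.12,-0.15],
  gripper=[1,1,1,1,1],
)

```text
time_s: 0.78
tool_pos: [0.4158, -0.4063, 0.3562]
tool_rot: [180.0, 0.0, -60.2]
force: [-0.3, 0.4, -0.0]
grip_width: 0.0868
```

Run:
```python
from h import *
st();rel(.52,-.17,.36,-30)
```

```text
0.78 [ 0.4158 -0.4063  0.3562] [179.99   0.   -60.22] F [-0.3  0.4 -0. ] g 0.0868
cm [-15.33 -20.78  -0.38] turn rad -0.527 dist cm 25.8 rows 5.0
```

carry_out(
  translation=[
    [-3,-4.2,0],
    [-6.1,-8.3,-0.2],
    [-9.2,-12.5,-0.3],
    [-12.3,-16.6,-0.4],
    [-15.3,-20.8,-0.4],
  ],
  turn=[-0.105,-0.21,-0.316,-0.42,-0.527],
  gripper=[1,1,1,1,1],
)

```text
time_s: 1.4
tool_pos: [0.52, -0.1703, 0.3595]
tool_rot: [180.0, -0.0, -29.9]
force: [0.8, -0.9, -0.3]
grip_width: 0.0868
```

Run:
```python
from h import *
st();snap('wrist','w1');rel(.42,.05,.36,-7.5);rel(.395,.242,.36,-7.5)
```

```text
1.4 [ 0.52   -0.1703  0.3595] [ 1.7998e+02 -1.0000e-02 -2.9890e+01] F [ 0.8 -0.9 -0.3] g 0.0868
cm [-19.24 -13.45  -0.03] turn rad -0.376 dist cm 23.5 rows 4.0
cm [-3.075e+01 -2.902e+01 -3.000e-02] turn rad -0.376 dist cm 42.3 rows 7.0
```

View pics/w1.png

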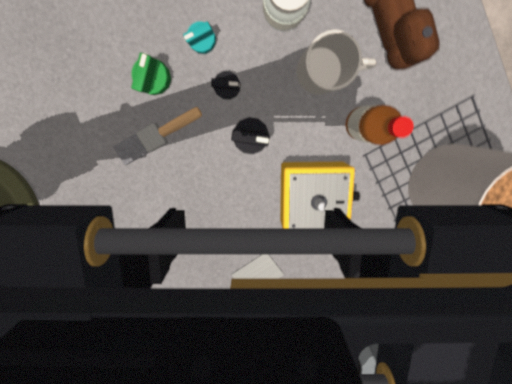

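The wrist view shows the small knob at (226,83) with its mark to the right, the large knob at (251,135) and the shaft at (319,203). Next I go to the bar.

carry_out(
  translation=[
    [-4.4,-4.2,0],
    [-8.8,-8.3,0],
    [-13.2,-12.4,0],
    [-17.5,-16.6,0],
    [-21.9,-20.7,0],
  ],
  turn=[-0.075,-0.15,-0.225,-0.3,-0.376],
  gripper=[1,1,1,1,0.8],
)

```text
time_s: 2.08
tool_pos: [0.433, 0.1186, 0.3594]
tool_rot: [180.0, -0.0, -8.4]
force: [1.0, 0.7, 0.4]
grip_width: 0.0828
```

Run:
```python
from h import *
st();rel(.395,.242,.34,-7.5)
```

```text
2.08 [0.433  0.1186 0.3594] [ 1.7997e+02 -3.0000e-02 -8.4300e+00] F [1.  0.7 0.4] g 0.0828
cm [ -5.57 -11.65   1.94] turn rad -0.016 dist cm 13.1 rows 3.0
```

carry_out(
  translation=[
    [-1.8,-4,0],
    [-3.7,-8,1],
    [-5.5,-11.6,2],
    [-5.5,-11.6,5],
  ],
  turn=[-0.016,-0.016,-0.016,-0.016],
  gripper=[0.7,0.65,0.6,0.6],
)

```text
time_s: 2.58
tool_pos: [0.3956, 0.244, 0.3103]
tool_rot: [-179.9, -0.2, -7.2]
force: [1.4, -1.5, -0.0]
grip_width: 0.0535
```

Run:
```python
from h import *
st();rel(.3953,.2423,.244,-7.5);snap('top','t1');snap('scene','s1')
def crop(f,x,y,w,h,s):
    im,_=load(f); p=im[y:y+h,x:x+w]; return cv2.cvtColor(cv2.resize(p,None,fx=s,fy=s,interpolation=cv2.INTER_CUBIC),cv2.COLOR_RGB2BGR)
cv2.imwrite('pics/c4.png',np.hstack([crop('t1',40,180,130,130,3),crop('s1',330,130,130,130,3)]))
```

```text
2.58 [0.3956 0.244  0.3103] [-1.7989e+02 -1.6000e-01 -7.2400e+00] F [ 1.4 -1.5 -0. ] g 0.0535
cm [-0.01  0.17  6.63] turn rad 0.005 dist cm 6.6 rows 2.0
```

View pics/c4.png

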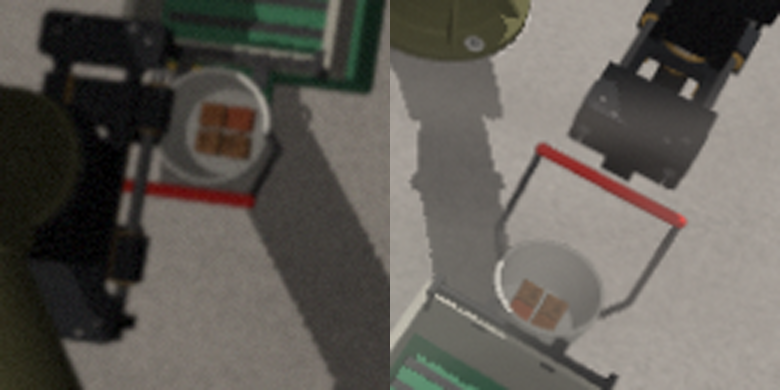

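The fingers straddle the bar, so I can go down and grip it.

carry_out(
  translation=[
    [0,0,3],
    [0,0,5.5],
    [0,0,6.6],
    [0,0,6.6],
    [0,0,6.6],
  ],
  turn=[0,0,0,0,0],
  gripper=[0.6,0.6,0.6,0.3,0],
  squeeze=20,
)

```text
time_s: 3.3
tool_pos: [0.3975, 0.2401, 0.2447]
tool_rot: [-180.0, -0.1, -7.6]
force: [-0.7, -1.0, 0.1]
grip_width: 0.0394
```

carry_out(
  translation=[
    [0,0,0],
    [0,0,0],
  ],
  turn=[0,0],
  gripper=[0,0],
)

```text
time_s: 3.55
tool_pos: [0.397, 0.24, 0.244]
tool_rot: [-180.0, -0.0, -7.6]
force: [0.1, -0.1, -0.1]
grip_width: 0.0202
```

Run:
```python
from h import *
st()
for s in np.arange(0,2.21,.1):
    a=.611+s; print(round(s,1),np.round([100*(-.135*np.cos(a)+.1106),-100*(.135*np.sin(a)-.0774)],2))
```

```text
3.55 [0.397 0.24  0.244] [-1.7999e+02 -5.0000e-02 -7.6200e+00] F [ 0.1 -0.1 -0.1] g 0.0202
0.0 [ 0. -0.]
0.1 [ 0.83 -1.07]
0.2 [ 1.76 -2.05]
0.3 [ 2.79 -2.93]
0.4 [ 3.89 -3.7 ]
0.5 [ 5.07 -4.36]
0.6 [ 6.31 -4.9 ]
0.7 [ 7.59 -5.31]
0.8 [ 8.91 -5.59]
0.9 [10.25 -5.74]
1.0 [11.6  -5.75]
1.1 [12.95 -5.63]
1.2 [14.27 -5.37]
1.3 [15.56 -4.99]
1.4 [16.81 -4.47]
1.5 [18.   -3.84]
1.6 [19.12 -3.09]
1.7 [20.16 -2.23]
1.8 [21.11 -1.27]
1.9 [21.96 -0.22]
2.0 [22.7   0.91]
2.1 [23.33  2.1 ]
2.2 [23.83  3.36]
```

carry_out(
  translation=[
    [0,0,0],
    [0,0,0],
  ],
  turn=[0,0],
  gripper=[0,0],
)

```text
time_s: 3.8
tool_pos: [0.3953, 0.2402, 0.2436]
tool_rot: [179.9, 0.2, -7.6]
force: [-5.8, -1.0, 5.3]
grip_width: 0.0093
```

Run:
```python
from h import *
st();rel(.3953,.2423,.244,-7.56)
```

```text
3.8 [0.3953 0.2402 0.2436] [ 1.7994e+02  1.6000e-01 -7.5700e+00] F [-5.8 -1.   5.3] g 0.0093
cm [-0.03 -0.21 -0.04] turn rad -0.0 dist cm 0.2 rows 1.0
```

carry_out(
  translation=[
    [0.7,0,-1.07],
    [1.6,0,-2.05],
    [2.64,0,-2.93],
    [3.74,0,-3.7],
    [4.92,0,-4.36],
  ],
  turn=[0,0,0,0,0],
  gripper=[0,0,0,0,0],
)

```text
time_s: 4.42
tool_pos: [0.4444, 0.2338, 0.2887]
tool_rot: [179.9, 0.2, -7.6]
force: [-10.8, -0.6, 8.1]
grip_width: 0.0092
```

```bash
cat >> h.py <<'E'
H=np.array([.5049,.2278,.1695])
def ang(o):
    d=o['tool_pos']-H; x=d@[.9913,-.1316,0]; z=d[2]+.003
    print('angle s',np.round(np.arctan2(z,-x)-.611,3),'r',np.round(np.hypot(x,z),4))
E
python3 - <<'E'
from h import *
ang(st())
E
```

```text
4.42 [0.4444 0.2338 0.2887] [179.94   0.22  -7.58] F [-10.8  -0.6   8.1] g 0.0092
angle s 0.498 r 0.1365
```

carry_out(
  translation=[
    [1.22,0,-0.64],
    [2.5,0,-1.1],
    [3.84,0,-1.38],
    [5.18,0,-1.53],
    [6.53,0,-1.54],
  ],
  turn=[0,0,0,0,0],
  gripper=[0,0,0,0,0],
)

```text
time_s: 5.05
tool_pos: [0.5113, 0.2247, 0.3042]
tool_rot: [-180.0, -0.0, -7.7]
force: [-5.3, -0.4, 5.2]
grip_width: 0.0089
```

Run:
```python
from h import *
ang(st())
```

```text
5.05 [0.5113 0.2247 0.3042] [-1.7996e+02 -1.0000e-02 -7.6600e+00] F [-5.3 -0.4  5.2] g 0.0089
angle s 1.009 r 0.1378
```

carry_out(
  translation=[
    [1.37,0,0.12],
    [2.7,0,0.38],
    [4.01,0,0.76],
    [5.27,0,1.29],
    [6.48,0,1.93],
  ],
  turn=[0,0,0,0,0],
  gripper=[0,0,0,0,0],
)

```text
time_s: 5.68
tool_pos: [0.5752, 0.2161, 0.2826]
tool_rot: [-180.0, 0.0, -7.6]
force: [-4.5, 0.2, 3.1]
grip_width: 0.0092
```

Run:
```python
from h import *
ang(st())
```

```text
5.67 [0.5752 0.2161 0.2826] [-1.80e+02  1.00e-02 -7.62e+00] F [-4.5  0.2  3.1] g 0.0092
angle s 1.51 r 0.1363
```

carry_out(
  translation=[
    [1.13,0,0.76],
    [2.18,0,1.63],
    [3.14,0,2.6],
    [4.0,0,3.66],
    [4.75,0,4.8],
  ],
  turn=[0,0,0,0,0],
  gripper=[0,0,0,0,0],
)

```text
time_s: 6.3
tool_pos: [0.6219, 0.2097, 0.2343]
tool_rot: [180.0, 0.0, -7.6]
force: [-3.2, 0.2, 2.0]
grip_width: 0.0095
```

Run:
```python
from h import *
ang(st())
```

```text
6.3 [0.6219 0.2097 0.2343] [ 1.7998e+02  2.0000e-02 -7.6200e+00] F [-3.2  0.2  2. ] g 0.0095
angle s 2.011 r 0.1364
```

Now to the end stop: s = 2.1, 2.2 and slightly beyond, then wait there.

carry_out(
  translation=[
    [0.63,0,1.2],
    [1.13,0,2.46],
    [1.2,0,2.75],
    [1.2,0,2.75],
    [1.2,0,2.75],
  ],
  turn=[0,0,0,0,0],
  gripper=[0,0,0,0,0],
)

```text
time_s: 6.92
tool_pos: [0.6317, 0.2089, 0.2103]
tool_rot: [179.9, 0.1, -7.6]
force: [-12.0, -2.3, 17.0]
grip_width: 0.0088
```

carry_out(
  translation=[
    [0,0,0.1],
    [0,0,0.1],
    [0,0,0.1],
    [0,0,0.1],
    [0,0,0.1],
  ],
  turn=[0,0,0,0,0],
  gripper=[0,0,0,0,0],
)

```text
time_s: 7.55
tool_pos: [0.6317, 0.2089, 0.2102]
tool_rot: [179.9, 0.1, -7.6]
force: [-14.6, -3.0, 20.3]
grip_width: 0.0091
```

Run:
```python
from h import *
ang(st()); snap('top','t2');snap('scene','s2')
def crop(f,x,y,w,h,s):
    im,_=load(f); p=im[y:y+h,x:x+w]; return cv2.cvtColor(cv2.resize(p,None,fx=s,fy=s,interpolation=cv2.INTER_CUBIC),cv2.COLOR_RGB2BGR)
cv2.imwrite('pics/c5.png',np.hstack([crop('t2',40,100,130,150,3),crop('s2',290,160,136,150,3)]))
```

```text
7.55 [0.6317 0.2089 0.2102] [ 1.7991e+02  6.0000e-02 -7.5500e+00] F [-14.6  -3.   20.3] g 0.0091
angle s 2.202 r 0.1354
```

View pics/c5.png

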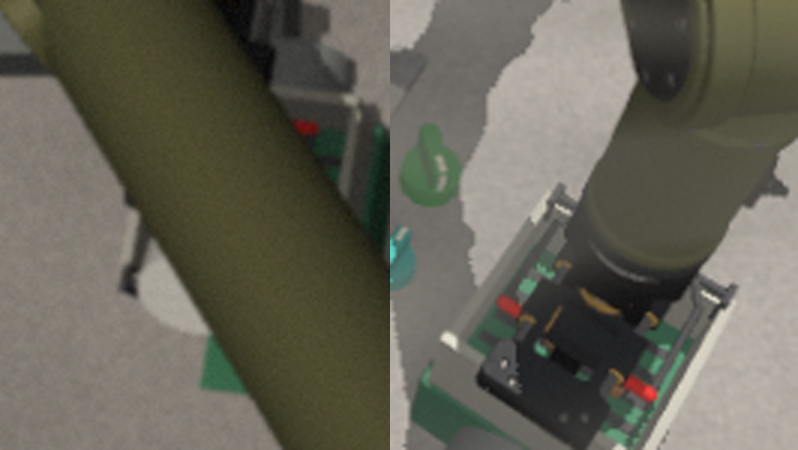

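The pan is on its end stop: measured angle 2.20 with a reaction force from the stop. It has waited more than 1 s, so I swing it back.

carry_out(
  translation=[
    [-0.07,0,-0.39],
    [-0.57,0,-1.65],
    [-1.2,0,-2.84],
    [-1.94,0,-3.97],
    [-2.79,0,-5.02],
  ],
  turn=[0,0,0,0,0],
  gripper=[0,0,0,0,0],
)

```text
time_s: 8.28
tool_pos: [0.6054, 0.2122, 0.2576]
tool_rot: [-180.0, -0.0, -7.6]
force: [-0.6, 2.8, -6.6]
grip_width: 0.0092
```

Run:
```python
from h import *
ang(st())
```

```text
8.28 [0.6054 0.2122 0.2576] [-1.7998e+02 -3.0000e-02 -7.6100e+00] F [-0.6  2.8 -6.6] g 0.0092
angle s 1.8 r 0.1365
```

carry_out(
  translation=[
    [-0.95,0,-0.96],
    [-1.99,0,-1.82],
    [-3.11,0,-2.57],
    [-4.3,0,-3.2],
    [-5.55,0,-3.72],
  ],
  turn=[0,0,0,0,0],
  gripper=[0,0,0,0,0],
)

```text
time_s: 8.9
tool_pos: [0.5524, 0.2193, 0.2968]
tool_rot: [-179.9, -0.4, -7.7]
force: [5.4, 2.8, 3.2]
grip_width: 0.0093
```

Run:
```python
from h import *
ang(st())
```

```text
8.9 [0.5524 0.2193 0.2968] [-179.91   -0.38   -7.69] F [5.4 2.8 3.2] g 0.0093
angle s 1.314 r 0.1389
```

carry_out(
  translation=[
    [-1.29,0,-0.32],
    [-2.61,0,-0.58],
    [-3.96,0,-0.7],
    [-5.31,0,-0.7],
    [-6.65,0,-0.55],
  ],
  turn=[0,0,0,0,0],
  gripper=[0,0,0,0,0],
)

```text
time_s: 9.52
tool_pos: [0.4851, 0.2282, 0.3017]
tool_rot: [-180.0, -0.2, -7.7]
force: [3.2, 1.0, 5.5]
grip_width: 0.0089
```

Run:
```python
from h import *
ang(st())
```

```text
9.53 [0.4851 0.2282 0.3017] [-179.98   -0.23   -7.67] F [3.2 1.  5.5] g 0.0089
angle s 0.815 r 0.1367
```

carry_out(
  translation=[
    [-1.32,0,0.28],
    [-2.6,0,0.69],
    [-3.84,0,1.23],
    [-5.02,0,1.89],
    [-6.12,0,2.66],
  ],
  turn=[0,0,0,0,0],
  gripper=[0,0,0,0,0],
)

```text
time_s: 10.15
tool_pos: [0.4233, 0.2364, 0.2727]
tool_rot: [180.0, 0.0, -7.6]
force: [0.8, 1.9, 2.6]
grip_width: 0.009
```

Run:
```python
from h import *
ang(st())
```

```text
10.15 [0.4233 0.2364 0.2727] [179.98   0.    -7.62] F [0.8 1.9 2.6] g 0.009
angle s 0.302 r 0.1342
```

carry_out(
  translation=[
    [-1.03,0,0.88],
    [-1.96,0,1.86],
    [-2.79,0,2.93],
    [-2.92,0,3.15],
    [-2.92,0,3.15],
  ],
  turn=[0,0,0,0,0],
  gripper=[0,0,0,0,0],
)

```text
time_s: 10.78
tool_pos: [0.3952, 0.2401, 0.2416]
tool_rot: [180.0, -0.0, -7.6]
force: [0.3, 1.0, 5.7]
grip_width: 0.0092
```

Run:
```python
from h import *
ang(st())
snap('top','t3');snap('scene','s3')
def crop(f,x,y,w,h,s):
    im,_=load(f); p=im[y:y+h,x:x+w]; return cv2.cvtColor(cv2.resize(p,None,fx=s,fy=s,interpolation=cv2.INTER_CUBIC),cv2.COLOR_RGB2BGR)
cv2.imwrite('pics/c6.png',np.hstack([crop('t3',40,100,130,150,3),crop('s3',290,160,136,150,3)]))
```

```text
10.78 [0.3952 0.2401 0.2416] [ 1.7999e+02 -2.0000e-02 -7.6300e+00] F [0.3 1.  5.7] g 0.0092
angle s -0.013 r 0.1335
```

View pics/c6.png

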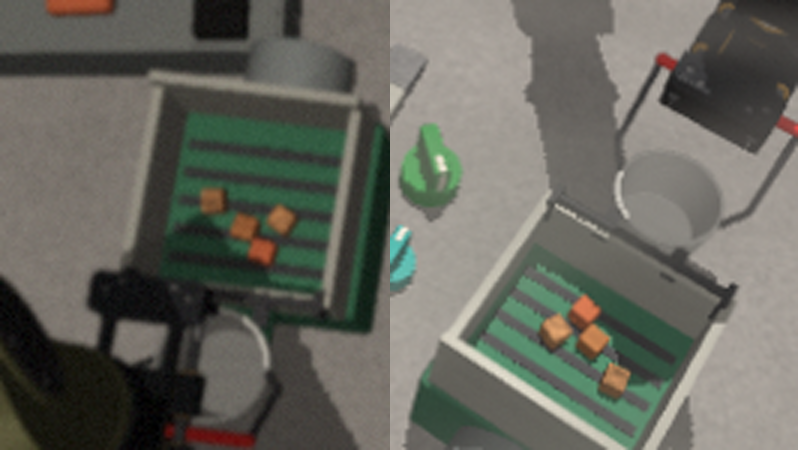

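All four offcuts lie in the hopper, at about (213,200), (243,227), (281,218) and (262,251) in the left crop. The pan is empty and upright. I press it once more onto its stop, then release and rise.

carry_out(
  translation=[
    [-0.12,0,0.2],
    [-0.12,0,0.2],
    [0,0,0],
    [0,0,0],
    [0,0,0],
  ],
  turn=[0,0,0,0,0],
  gripper=[0,0,0.15,0.4,0.5],
)

```text
time_s: 11.5
tool_pos: [0.3946, 0.2395, 0.2405]
tool_rot: [179.9, 0.1, -7.6]
force: [-0.0, 0.6, 0.7]
grip_width: 0.0254
```

carry_out(
  translation=[
    [0,0,0],
    [0,0,0],
    [0,0,0],
    [0,0,-2],
    [0,0,-7],
  ],
  turn=[0,0,0,0,0],
  gripper=[0.55,0.55,0.55,0.55,0.55],
)

```text
time_s: 12.12
tool_pos: [0.394, 0.2393, 0.3105]
tool_rot: [179.9, 0.2, -7.6]
force: [0.5, 0.2, -0.5]
grip_width: 0.0481
```

Run:
```python
from h import *
st()
# knob / shaft from w1 + top0 + scene0
_,cw=load('w1');_,ct=load('top0');_,cs=load('scene0')
def crop(f,x,y,w,h,s):
    im,_=load(f); p=im[y:y+h,x:x+w]; return cv2.cvtColor(cv2.resize(p,None,fx=s,fy=s,interpolation=cv2.INTER_CUBIC),cv2.COLOR_RGB2BGR)
cv2.imwrite('pics/c7.png',np.hstack([crop('w1',200,60,60,60,6),crop('w1',280,160,72,60,6)]))
```

```text
12.12 [0.394  0.2393 0.3105] [179.89   0.23  -7.62] F [ 0.5  0.2 -0.5] g 0.0481
```

View pics/c7.png

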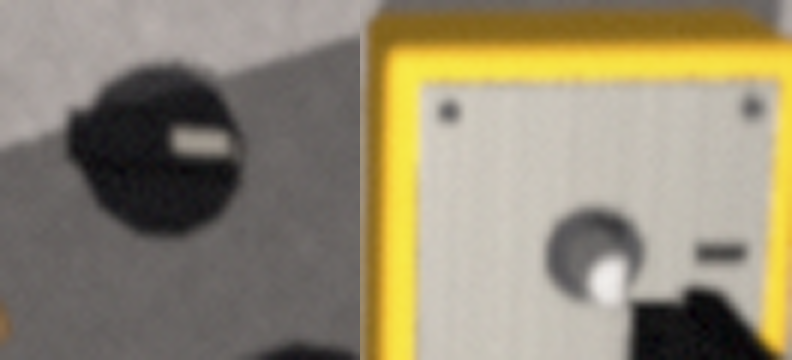

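Run:
```python
from h import *
np.set_printoptions(precision=4,suppress=True)
_,cw=load('w1'); T=np.array([.52,-.1703,.3595]); w=np.radians(-29.89)
Rt=np.array([[np.cos(w),np.sin(w),0],[np.sin(w),-np.cos(w),0],[0,0,-1]])  # rows = tool axes
o=-cw['R'].T@cw['t']; print('cam off tool',Rt@(o-T),'fwd tool',Rt@cw['R'][2],'right',Rt@cw['R'][0])
f=cw['R'][2]
for z in (.15,.2,.25,.3,.35):
    print(z, 'centre at table offset tool y', (Rt@(o+f*((0.03-(o[2]-T[2]+z))/f[2])-Rt@T))[:2] if 0 else Rt@((o-T+[0,0,z])+f*((.03-(o-T)[2]-z)/f[2])))
```

```text
cam off tool [-0.0012 -0.0664 -0.1534] fwd tool [-0.0004  0.2478  0.9688] right [1.     0.0002 0.0004]
0.15 centre at table offset tool y [-0.0013  0.0035 -0.03  ]
0.2 centre at table offset tool y [-0.0014  0.0163 -0.03  ]
0.25 centre at table offset tool y [-0.0014  0.029  -0.03  ]
0.3 centre at table offset tool y [-0.0014  0.0418 -0.03  ]
0.35 centre at table offset tool y [-0.0014  0.0546 -0.03  ]
```

Run:
```python
from h import *
rel(.593,-.083,.29,60)
```

```text
cm [24.   29.31  2.05] turn rad -1.18 dist cm 37.9 rows 7.0
```

carry_out(
  translation=[
    [3.4,4.1,0],
    [6.8,8.3,0],
    [10.2,12.5,0],
    [13.6,16.7,0],
    [17,20.9,0],
  ],
  turn=[-0.168,-0.336,-0.504,-0.672,-0.84],
  gripper=[0.55,0.55,0.55,0.55,0.55],
)

```text
time_s: 12.75
tool_pos: [0.5369, 0.0088, 0.3116]
tool_rot: [180.0, -0.0, 40.8]
force: [-0.0, 0.5, 0.2]
grip_width: 0.0477
```

Run:
```python
from h import *
st();rel(.593,-.083,.25,60)
```

```text
12.75 [0.5369 0.0088 0.3116] [179.98  -0.    40.82] F [-0.   0.5  0.2] g 0.0477
cm [-1.75 10.62  6.16] turn rad -0.335 dist cm 12.4 rows 2.0
```

carry_out(
  translation=[
    [-0.8,5,3],
    [-1.75,10.6,6],
    [-1.75,10.6,6],
    [-1.75,10.6,6],
  ],
  turn=[-0.167,-0.335,-0.335,-0.335],
  gripper=[0.55,0.55,0.55,0.55],
)

```text
time_s: 13.25
tool_pos: [0.5915, -0.081, 0.2512]
tool_rot: [-179.9, -0.0, 59.6]
force: [0.6, 1.2, 0.0]
grip_width: 0.0477
```

Run:
```python
from h import *
st();snap('wrist','w2')
```

```text
13.25 [ 0.5915 -0.081   0.2512] [-1.7991e+02 -4.0000e-02  5.9650e+01] F [0.6 1.2 0. ] g 0.0477
```

View pics/w2.png

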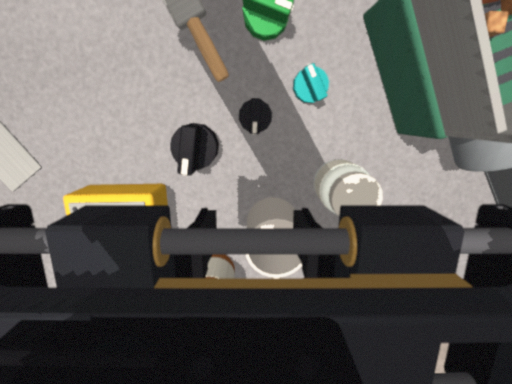

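Run:
```python
from h import *
def crop(f,x,y,w,h,s):
    im,_=load(f); p=cv2.convertScaleAbs(im[y:y+h,x:x+w],alpha=2); return cv2.cvtColor(cv2.resize(p,None,fx=s,fy=s,interpolation=cv2.INTER_CUBIC),cv2.COLOR_RGB2BGR)
cv2.imwrite('pics/c8.png',np.hstack([crop('w2',230,90,50,50,8),crop('w1',200,60,50,50,8)]))
for f,win in [('w2',(235,95,42,44)),('w1',(205,65,45,40)),('top0',(220,182,28,28))]:
    im,c=load(f); x,y,w,h=win; p=im[y:y+h,x:x+w].astype(int)
    print(f,p.mean((0,1)))
    mk=(p.min(2)>95) if f!='w1' else (p.min(2)>95)
    n,l,s,ce=cv2.connectedComponentsWithStats((p.max(2)<50).astype(np.uint8)); i=1+np.argmax(s[1:,4]); print(' dark',ce[i]+[x,y],s[i])
```

```text
w2 [80.94480519 77.88474026 77.59145022]
 dark [254.88888889 114.32539683] [  4   4  32  34 756]
w1 [94.79388889 90.99833333 89.96611111]
 dark [225.1474359   85.93589744] [  7   8  28  26 468]
top0 [95.1505102  90.03316327 84.44770408]
 dark [232.63402062 195.58247423] [  5   5  16  17 194]
```

View pics/c8.png

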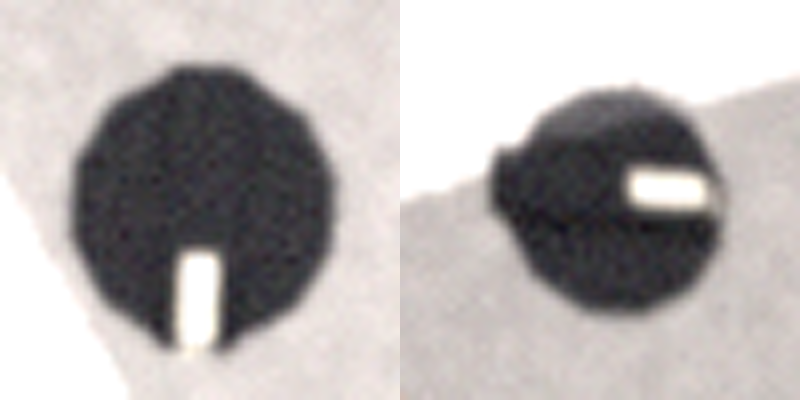

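Run:
```python
from h import *
np.set_printoptions(precision=4,suppress=True)
_,c2=load('w2');_,c1=load('w1');_,ct=load('top0')
def sub(f,x,y,w,h):
    im,c=load(f); p=im[y:y+h,x:x+w].astype(np.uint8); g=cv2.cvtColor(p,cv2.COLOR_RGB2GRAY)
    m=(g>75).astype(np.uint8); 
    n,l,s,ce=cv2.connectedComponentsWithStats(m)
    r=[(s[i],ce[i]+[x,y]) for i in range(1,n) if s[i,4]>6]; 
    return r
print(sub('w2',248,117,14,18)); print(sub('w1',224,78,14,12))
o,a=tri([(c2,254.5,133.6),(c1,238.0,84.0)]); i,b=tri([(c2,254.75,121.3),(c1,228.5,83.1)])
print('mark outer',o,a,'inner',i,b); d=o-i; print('yaw tri',np.degrees(np.arctan2(d[1],d[0])))
for c,p,q in [(c2,(254.5,133.6),(254.75,121.3)),(c1,(238,84),(228.5,83.1))]:
    P=onz(c,*p,.048);Q=onz(c,*q,.048); print('yaw z48',np.degrees(np.arctan2(*(P-Q)[1::-1])),P,Q)
print('skirt centre',onz(c2,255.4,115.6,.015),onz(c2,255.4,115.6,.02))
# bar centre from outer mark
```

```text
[(array([ 0,  4, 14, 14, 89], dtype=int32), array([254.3034, 128.7079]))]
[(array([ 4,  3, 10,  5, 43], dtype=int32), array([232.814 ,  83.0465]))]
mark outer [ 0.5524 -0.0593  0.0479] [np.float64(0.00032231445576157776), np.float64(0.0003223144557616193)] inner [ 0.5397 -0.0511  0.0509] [np.float64(8.786696005015265e-05), np.float64(8.786696005027616e-05)]
yaw tri -32.74673866849517
yaw z48 -31.537444940526658 [ 0.5527 -0.0591  0.048 ] [ 0.5397 -0.0512  0.048 ]
yaw z48 -35.09326765687917 [ 0.5521 -0.0594  0.048 ] [ 0.5398 -0.0507  0.048 ]
skirt centre [ 0.5343 -0.0469  0.015 ] [ 0.5342 -0.0469  0.02  ]
```

Run:
```python
from h import *
_,ct=load('top0'); K=np.array([.5343,-.0474])
w=np.radians(58);tx=np.array([np.cos(w),np.sin(w)]);ty=np.array([np.sin(w),-np.cos(w)])
for n,u,v,z in [('jar',210.5,134,.09),('mug',255,130,.092),('cement',303.5,115.4,.15),('turq',201,192,.03),('big',268,197,.03)]:
    P=onz(ct,u,v,z)[:2]; print(n,P,'rel tool',(P-K)@tx,(P-K)@ty)
st();rel(.5343,-.0474,.12,58)
```

```text
jar [0.68124928 0.00906782] rel tool 0.12575867973221913 0.09469667797098247
mug [ 0.69088563 -0.10455874] rel tool 0.03450438507559469 0.16308166098099053
cement [ 0.7095937  -0.22121418] rel tool -0.05451128164264406 0.24076496915745835
turq [0.54152407 0.03663698] rel tool 0.07509557918450505 -0.038406454973836816
big [ 0.5273976  -0.13913487] rel tool -0.08145329083639148 0.04275850952357372
13.3 [ 0.5917 -0.0801  0.252 ] [ 1.800e+02 -5.000e-02  5.975e+01] F [-0.   0.3  0.3] g 0.0479
cm [-0.07 -6.6  13.2 ] turn rad 0.031 dist cm 14.8 rows 3.0
```

carry_out(
  translation=[
    [0,-2.2,4],
    [0,-4.4,8],
    [-0.05,-6.6,13.2],
    [-0.05,-6.6,13.2],
  ],
  turn=[0.031,0.031,0.031,0.031],
  gripper=[0.5,0.4,0.38,0.38],
)

```text
time_s: 13.8
tool_pos: [0.5302, -0.0464, 0.1172]
tool_rot: [-179.7, 0.2, 58.1]
force: [0.6, -0.1, 0.8]
grip_width: 0.0338
```

Run:
```python
from h import *
st();rel(.5343,-.0474,.036,58);snap('wrist','w3');snap('scene','s4')
def crop(f,x,y,w,h,s):
    im,_=load(f); p=im[y:y+h,x:x+w]; return cv2.cvtColor(cv2.resize(p,None,fx=s,fy=s,interpolation=cv2.INTER_CUBIC),cv2.COLOR_RGB2BGR)
cv2.imwrite('pics/c9.png',np.hstack([crop('w3',156,100,200,200,2),crop('s4',210,180,100,100,4)]))
```

```text
13.8 [ 0.5302 -0.0464  0.1172] [-179.66    0.21   58.14] F [ 0.6 -0.1  0.8] g 0.0338
cm [0.13 0.4  8.12] turn rad 0.002 dist cm 8.1 rows 2.0
```

View pics/c9.png

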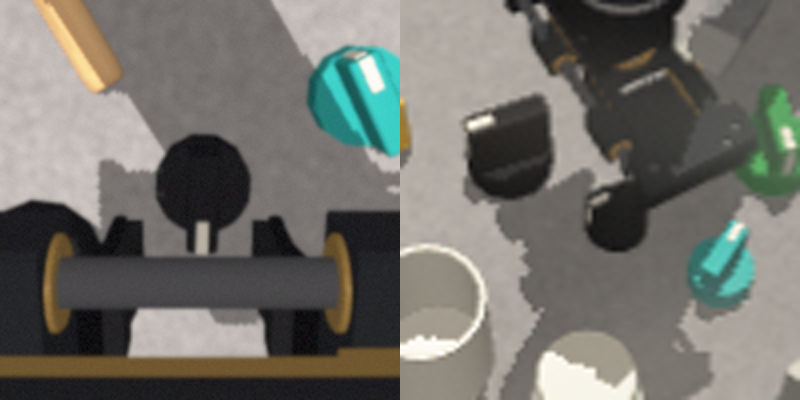

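The knob sits centred between the jaws: its mark is at u≈257 and the gap is centred at about 255. I go down to it.

carry_out(
  translation=[
    [0,0,2],
    [0,0,4],
    [0,0,4],
  ],
  turn=[0,0,0],
  gripper=[0.38,0.38,0.38],
)

```text
time_s: 14.28
tool_pos: [0.5364, -0.0491, 0.0813]
tool_rot: [179.9, -0.1, 57.9]
force: [-0.4, -0.4, -1.1]
grip_width: 0.0332
```

Run:
```python
from h import *
st();rel(.5343,-.0474,.036,58)
```

```text
14.28 [ 0.5364 -0.0491  0.0813] [ 1.7986e+02 -7.0000e-02  5.7900e+01] F [-0.4 -0.4 -1.1] g 0.0332
cm [ 0.03 -0.27  4.53] turn rad -0.002 dist cm 4.5 rows 1.0
```

carry_out(
  translation=[
    [0,-0.15,2],
    [0,-0.15,4],
    [0,-0.15,4.5],
    [0,-0.15,4.5],
    [0,-0.15,4.5],
  ],
  turn=[0,0,0,0,0],
  gripper=[0.38,0.38,0.38,0.38,0.38],
)

```text
time_s: 14.9
tool_pos: [0.5338, -0.0479, 0.0353]
tool_rot: [179.9, -0.0, 57.9]
force: [0.4, -0.4, 0.4]
grip_width: 0.033
```

Run:
```python
from h import *
st();rel(.5343,-.0474,.036,58)
```

```text
14.9 [ 0.5338 -0.0479  0.0353] [ 1.7994e+02 -2.0000e-02  5.7930e+01] F [ 0.4 -0.4  0.4] g 0.033
cm [ 0.07  0.02 -0.07] turn rad -0.001 dist cm 0.1 rows 1.0
```

carry_out(
  translation=[
    [0,0,0],
    [0,0,0],
    [0,0,0],
    [0,0,0],
    [0,0,0],
  ],
  turn=[0,0,0,0,0],
  gripper=[0.1,0,0,0,0],
  squeeze=40,
)

```text
time_s: 15.52
tool_pos: [0.5333, -0.0479, 0.0348]
tool_rot: [180.0, -0.0, 57.9]
force: [-0.5, 0.2, 1.5]
grip_width: 0.0135
```

Run:
```python
from h import *
st()
```

```text
15.53 [ 0.5333 -0.0479  0.0348] [179.98  -0.    57.93] F [-0.5  0.2  1.5] g 0.0135
```

carry_out(
  translation=[
    [0,0,-3],
    [0,0,-8],
    [0,0,-14],
    [0,0,-20],
    [0,0,-20],
  ],
  turn=[0,0,0,0,0],
  gripper=[0,0,0,0,0],
)

```text
time_s: 16.15
tool_pos: [0.536, -0.0479, 0.2397]
tool_rot: [179.5, -0.2, 57.9]
force: [0.1, -0.7, -2.1]
grip_width: 0.0136
```

Run:
```python
from h import *
st(); rel(.633,-.328,.25,60)
```

```text
16.15 [ 0.536  -0.0479  0.2397] [ 1.7948e+02 -1.7000e-01  5.7920e+01] F [ 0.1 -0.7 -2.1] g 0.0136
cm [-18.58  23.1   -1.03] turn rad -0.036 dist cm 29.7 rows 5.0
```

carry_out(
  translation=[
    [-3.7,4.6,-1],
    [-7.4,9.2,-1],
    [-11.1,13.8,-1],
    [-14.8,18.4,-1],
    [-18.6,23.1,-1],
  ],
  turn=[-0.036,-0.036,-0.036,-0.036,-0.036],
  gripper=[0,0,0,0,0],
)

```text
time_s: 16.77
tool_pos: [0.6299, -0.3297, 0.2424]
tool_rot: [-179.8, 0.0, 60.0]
force: [1.7, -0.0, 0.2]
grip_width: 0.014
```

carry_out(
  translation=[
    [0,0,0],
    [0,0,0],
    [0,0,0],
  ],
  turn=[0,0,0],
  gripper=[0,0,0],
)

```text
time_s: 17.15
tool_pos: [0.6302, -0.326, 0.2444]
tool_rot: [-180.0, -0.0, 60.1]
force: [0.0, 0.6, 0.6]
grip_width: 0.0137
```

Run:
```python
from h import *
st();snap('wrist','w4')
```

```text
17.15 [ 0.6302 -0.326   0.2444] [-1.7996e+02 -3.0000e-02  6.0140e+01] F [0.  0.6 0.6] g 0.0137
```

View pics/w4.png

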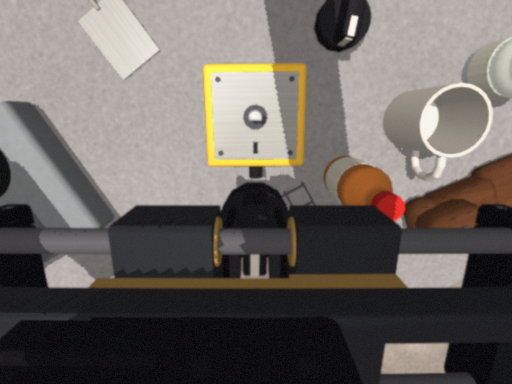

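The box sits nearly square in the picture, with the shaft at (255,117), the index line at (255,147) and the cover screws near (218,79), (293,79), (220,153) and (294,153). I zoom in.

Run:
```python
from h import *
np.set_printoptions(precision=4,suppress=True)
def crop(f,x,y,w,h,s):
    im,_=load(f); p=im[y:y+h,x:x+w]; return cv2.cvtColor(cv2.resize(p,None,fx=s,fy=s,interpolation=cv2.INTER_CUBIC),cv2.COLOR_RGB2BGR)
cv2.imwrite('pics/c10.png',np.hstack([crop('w4',235,97,40,65,9),crop('w4',195,170,120,110,5)[:585,:430]]) if 0 else crop('w4',230,97,50,65,9))
cv2.imwrite('pics/c11.png',crop('w4',195,170,120,110,5))
im,c=load('w4'); g=cv2.cvtColor(im,cv2.COLOR_RGB2GRAY).astype(float)
P=[]
for u,v in [(218,79),(293,79),(220,153),(294,153)]:
    w=g[v-5:v+6,u-5:u+6]; b=np.clip(np.median(w)-25-w,0,None); Y,X=np.mgrid[v-5:v+6,u-5:u+6]; uv=((b*X).sum()/b.sum(),(b*Y).sum()/b.sum()); P.append(onz(c,*uv,.065)); print(uv,P[-1])
P=np.array(P); print('centre',P.mean(0)); 
for a,b in [(0,2),(1,3)]: d=P[b]-P[a]; print('x-dir yaw',np.degrees(np.arctan2(d[1],d[0])),np.linalg.norm(d))
for a,b in [(0,1),(2,3)]: d=P[b]-P[a]; print('y-dir yaw-90',np.degrees(np.arctan2(d[1],d[0]))-90,np.linalg.norm(d))
v0,v1,u0,u1=140,156,250,261; w=g[v0:v1,u0:u1]; b=np.clip(110-w,0,None);Y,X=np.mgrid[v0:v1,u0:u1]; uv=((b*X).sum()/b.sum(),(b*Y).sum()/b.sum()); I=onz(c,*uv,.065); print('index',uv,I)
d=I-P.mean(0); print('yaw index-centre',np.degrees(np.arctan2(d[1],d[0])),np.linalg.norm(d))
```

```text
(np.float64(217.39611536197762), np.float64(78.96880517951736)) [ 0.516  -0.3098  0.065 ]
(np.float64(291.3921568627451), np.float64(78.33169934640523)) [ 0.5572 -0.2367  0.065 ]
(np.float64(220.46666666666667), np.float64(152.71491228070175)) [ 0.5893 -0.3507  0.065 ]
(np.float64(290.0860759493671), np.float64(152.25822784810126)) [ 0.6306 -0.2776  0.065 ]
centre [ 0.5733 -0.2937  0.065 ]
x-dir yaw -29.155990647272045 0.08393565745222854
x-dir yaw -29.12717221850348 0.08405035319777779
y-dir yaw-90 -29.409299652718616 0.08389971206642588
y-dir yaw-90 -29.487450726160816 0.08394257211784313
index (np.float64(255.02021772939347), np.float64(147.47045101088648)) [ 0.6046 -0.3114  0.065 ]
yaw index-centre -29.498583905142823 0.035966843396905944
```

View pics/c10.png

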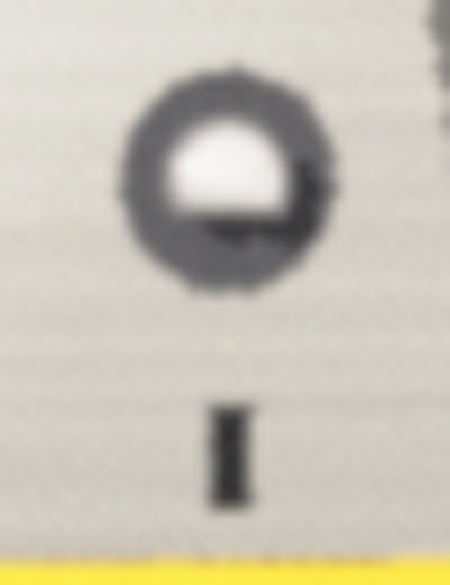

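View pics/c11.png

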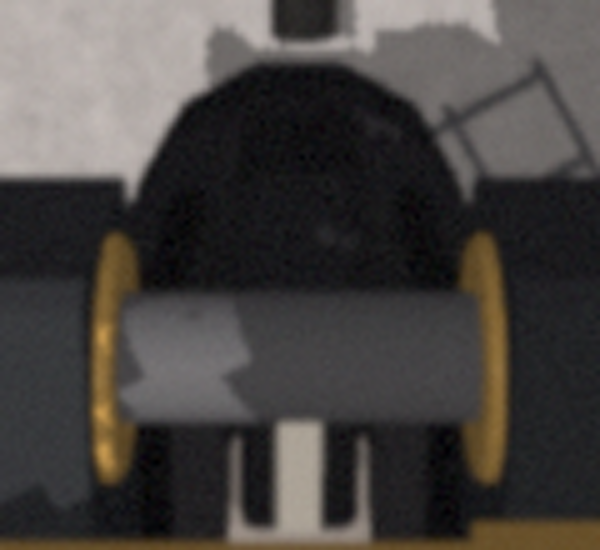

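Run:
```python
from h import *
np.set_printoptions(precision=4,suppress=True)
_,c=load('w4');_,ct=load('top0');_,cs=load('scene0');_,c1=load('w1')
print('tip onz',onz(c,255.5,116.8,.091),'collar',onz(c,254.9,117.2,.065),onz(c,254.9,117.2,.07))
print(tri([(c,255.5,116.8),(ct,180+599/4,130+177/4)]))
print(tri([(c,255.5,116.8),(ct,180+599/4,130+177/4),(cs,150+129/4,170+95/4)]))
# tri of screws/index w4 vs w1: index
print('index',tri([(c,255.0,147.5),(c1,280+360/6,160+252/6)]))
cv2.imwrite('pics/c12.png',cv2.cvtColor(np.hstack([cv2.resize(load('top0')[0][160:190,310:345],None,fx=11,fy=11,interpolation=cv2.INTER_CUBIC),cv2.resize(load('scene0')[0][185:215,165:200],None,fx=11,fy=11,interpolation=cv2.INTER_CUBIC)]),cv2.COLOR_RGB2BGR))
```

```text
tip onz [ 0.5736 -0.293   0.091 ] collar [ 0.5738 -0.2939  0.065 ] [ 0.5738 -0.2939  0.07  ]
(array([ 0.5742, -0.2924,  0.091 ]), [np.float64(0.000943367343773647), np.float64(0.0009433673437738109)])
(array([ 0.5743, -0.2923,  0.088 ]), [np.float64(0.0010621842940631027), np.float64(0.0011640694800495884), np.float64(0.0008544811888303543)])
index (array([ 0.6052, -0.3115,  0.0635]), [np.float64(0.0005110987408285007), np.float64(0.000511098740828551)])
```

View pics/c12.png

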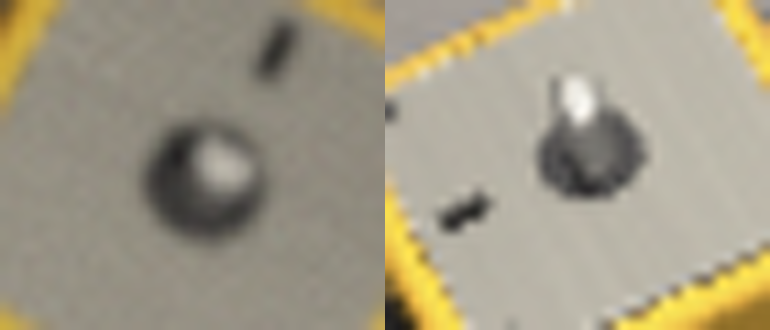

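Run:
```python
from h import *
st(); rel(.5728,-.2928,.155,60.7)
```

```text
17.2 [ 0.6302 -0.3262  0.2448] [-1.800e+02 -1.000e-02  6.013e+01] F [ 0.9  0.3 -0.5] g 0.0135
cm [ 0.04 -6.65  8.98] turn rad -0.01 dist cm 11.2 rows 2.0
```

carry_out(
  translation=[
    [0,-2.5,2],
    [0,-5,5],
    [0.04,-6.65,8.5],
    [0.04,-6.65,9],
    [0.04,-6.65,9],
  ],
  turn=[-0.01,-0.01,-0.01,-0.01,-0.01],
  gripper=[0,0,0,0,0],
)

```text
time_s: 17.82
tool_pos: [0.5737, -0.2947, 0.1558]
tool_rot: [179.9, 0.0, 60.6]
force: [-0.5, -0.2, 0.2]
grip_width: 0.0137
```

carry_out(
  translation=[
    [0,0,0],
    [0,0,0],
    [0,0,0],
  ],
  turn=[0,0,0],
  gripper=[0,0,0],
)

```text
time_s: 18.2
tool_pos: [0.5732, -0.2948, 0.1551]
tool_rot: [179.9, -0.0, 60.6]
force: [-0.5, 0.3, -0.9]
grip_width: 0.0136
```

Run:
```python
from h import *
st(); rel(.5728,-.2928,.130,60.7); snap('wrist','w5');snap('scene','s5');snap('top','t5')
def crop(f,x,y,w,h,s):
    im,_=load(f); p=im[y:y+h,x:x+w]; return cv2.cvtColor(cv2.resize(p,None,fx=s,fy=s,interpolation=cv2.INTER_CUBIC),cv2.COLOR_RGB2BGR)
cv2.imwrite('pics/c13.png',np.hstack([crop('w5',170,100,180,180,2),crop('s5',150,160,90,90,4)]))
```

```text
18.2 [ 0.5732 -0.2948  0.1551] [179.94  -0.    60.56] F [-0.5  0.3 -0.9] g 0.0136
cm [ 0.15 -0.13  2.51] turn rad -0.002 dist cm 2.5 rows 1.0
```

View pics/c13.png

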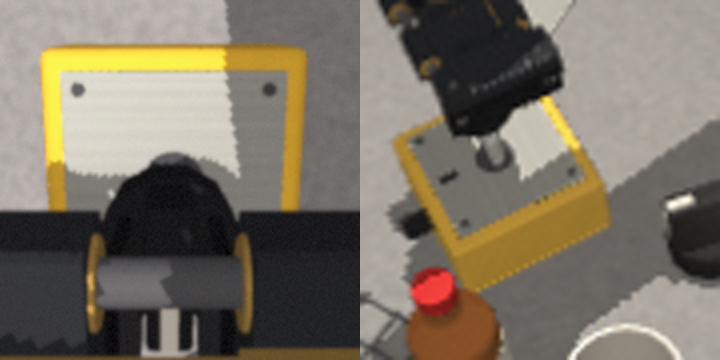

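The knob stands right over the shaft in both views. I go down slowly, watching the force.

carry_out(
  translation=[
    [0.15,-0.13,1],
    [0.15,-0.13,2],
    [0.15,-0.13,2.5],
    [0.15,-0.13,2.9],
    [0.15,-0.13,3.2],
  ],
  turn=[-0.002,-0.002,-0.002,-0.002,-0.002],
  gripper=[0,0,0,0,0],
)

```text
time_s: 18.98
tool_pos: [0.5723, -0.2927, 0.1223]
tool_rot: [180.0, 0.0, 60.7]
force: [0.0, 0.0, -1.0]
grip_width: 0.013
```

Run:
```python
from h import *
st()
```

```text
18.98 [ 0.5723 -0.2927  0.1223] [180.     0.    60.68] F [ 0.  0. -1.] g 0.013
```

carry_out(
  translation=[
    [0,0,0.3],
    [0,0,0.6],
    [0,0,0.8],
    [0,0,0.8],
  ],
  turn=[0,0,0,0],
  gripper=[0,0,0,0],
)

```text
time_s: 19.48
tool_pos: [0.5722, -0.2926, 0.1144]
tool_rot: [-180.0, 0.0, 60.7]
force: [-0.6, 0.1, -0.7]
grip_width: 0.0137
```

Run:
```python
from h import *
o=st(); print(o['wrist_torque'])
```

```text
19.48 [ 0.5722 -0.2926  0.1144] [-1.800e+02  1.000e-02  6.068e+01] F [-0.6  0.1 -0.7] g 0.0137
[ 0.09648069 -0.14550845  0.01574559]
```

carry_out(
  translation=[
    [0,0,0.3],
    [0,0,0.5],
    [0,0,0.7],
    [0,0,0.7],
  ],
  turn=[0,0,0,0],
  gripper=[0,0,0,0],
  squeeze=60,
)

```text
time_s: 19.98
tool_pos: [0.5723, -0.2927, 0.108]
tool_rot: [180.0, 0.0, 60.7]
force: [-1.4, 0.3, 3.7]
grip_width: 0.0136
```

Run:
```python
from h import *
o=st(); print(o['wrist_torque'])
```

```text
19.98 [ 0.5723 -0.2927  0.108 ] [1.7999e+02 2.0000e-02 6.0670e+01] F [-1.4  0.3  3.7] g 0.0136
[ 0.23413833  0.26979973 -0.00910579]
```

The foot meets the shaft's shoulder at about z = 0.108 with roughly 4 N, which matches the spring preload. Now I press in.

carry_out(
  translation=[
    [0,0,0.2],
    [0,0,0.4],
    [0,0,0.6],
    [0,0,0.8],
    [0,0,0.8],
  ],
  turn=[0,0,0,0,0],
  gripper=[0,0,0,0,0],
)

```text
time_s: 20.6
tool_pos: [0.5725, -0.2927, 0.1026]
tool_rot: [179.9, 0.1, 60.7]
force: [-6.6, 3.6, 16.9]
grip_width: 0.0136
```

Run:
```python
from h import *
o=st(); print(o['wrist_torque'])
```

```text
20.6 [ 0.5725 -0.2927  0.1026] [1.7995e+02 6.0000e-02 6.0670e+01] F [-6.6  3.6 16.9] g 0.0136
[ 0.70664542  1.45436023 -0.01353328]
```

carry_out(
  translation=[
    [0,0,0.1],
    [0,0,0.15],
    [0,0,0.15],
    [0,0,0.15],
    [0,0,0.15],
  ],
  turn=[0,0,0,0,0],
  gripper=[0,0,0,0,0],
)

```text
time_s: 21.22
tool_pos: [0.5726, -0.2927, 0.1025]
tool_rot: [179.9, 0.1, 60.7]
force: [-9.3, 3.4, 23.1]
grip_width: 0.0133
```

Run:
```python
from h import *
o=st(); snap('scene','s6');snap('top','t6');snap('wrist','w6');st()
def crop(f,x,y,w,h,s):
    im,_=load(f); p=im[y:y+h,x:x+w]; return cv2.cvtColor(cv2.resize(p,None,fx=s,fy=s,interpolation=cv2.INTER_CUBIC),cv2.COLOR_RGB2BGR)
cv2.imwrite('pics/c14.png',np.hstack([crop('s6',150,160,90,90,4),crop('t6',50,90,130,180,2)[:360]]))
```

```text
21.23 [ 0.5726 -0.2927  0.1025] [1.7992e+02 8.0000e-02 6.0670e+01] F [-9.3  3.4 23.1] g 0.0133
21.38 [ 0.5726 -0.2928  0.1025] [1.7992e+02 8.0000e-02 6.0670e+01] F [-8.5  3.6 22.8] g 0.0134
```

View pics/c14.png

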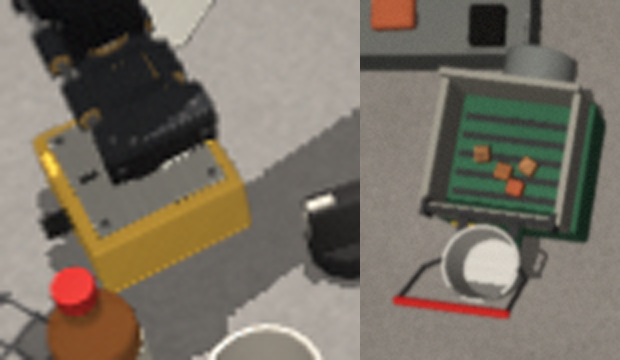

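View pics/s6.png

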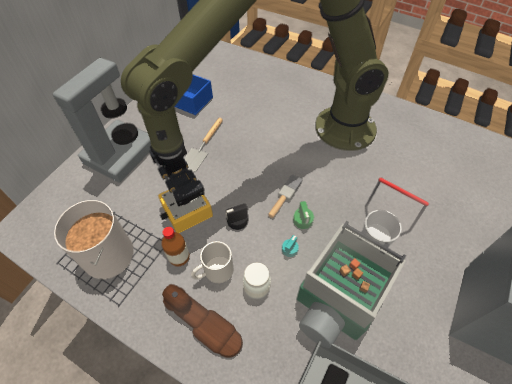

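Run:
```python
from h import *
for f in ['top0','t6']:
    im,c=load(f); x,y,w,h=(55,225,85,35)
    p=im[y:y+h,x:x+w].astype(int); m=(p[...,0]-np.maximum(p[...,1],p[...,2])>50)
    n,l,s,ce=cv2.connectedComponentsWithStats(m.astype(np.uint8)); i=1+np.argmax(s[1:,4]); print(f,s[i],ce[i]+[x,y])
sign_off()
```

```text
top0 [ 11  13  59  12 289] [ 95.         243.26989619]
t6 [ 11  13  59  12 298] [ 95.10067114 243.32550336]
the job is handed in; nothing more can be done
```

The job is done and handed in at about 21.4 s of the 58 s allowed, with the arm still holding the knob pressed in.

- **Skip:** I gripped the red bar and swung the pan to its end stop, with a measured angle of 2.20 rad, then back to its upright stop. The last pictures show all four offcuts in the hopper and the pan empty. The bar is within about 0.1 pixel of where it started in the top view.
- **Knob:** I picked up the smaller black knob and turned it from about −32° to −29.3°, the direction of the box's index line. It slid onto the D-shaft with no noticeable resistance and met the shaft's 4 N spring preload about 18 mm in, where 17 mm was expected.
- **Press:** The shaft then went in about 6 mm to a hard stop. At the end the knob was held with a 60 N grip and about 23 N of downward force. The last extra 1.5 mm of commanded push moved it only 0.1 mm.
- **Disagreements:** Two measurements differed from the text or from each other.
  - The triangulated height of the shaft tip ranged from 88 to 91 mm, against 91 mm from the text.
  - The estimate of how far the knob sat off-centre in the jaws ranged from 1 to 3 mm. The fit still went home without trouble.
- **Other items:** None of the other things on the bench looked moved in the last scene picture. I checked that by eye only.

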